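# Discharge the gripper on the round touch pad

## Task

Drain the static from the gripper before boards are handled: with the fingertips, touch the round steel pad of the static test box lightly, so that it visibly dips but is not pressed down to its stop, and stay on it for about two seconds. Then draw back until the fingers are well clear, at least a hand's length (some 15 cm) from the pad. Do not press the square or bar pads, do not shift or lift the box, and leave the spool, tape roll, carton and bottle round it where they are.

Things in the scene. Friction and masses are not known exactly. Their poses are not given: they have to be found in the camera images.
- tester: Loose static-discharge test box, 100 x 250 mm, 1.3 kg, on rubber feet: grey case with a dark metal face, flat on top at 44 mm above the bench. Origin: centre of its underside; y along its 250 mm length, z up. Three bare steel touch pads stand in a row along its length, 75 mm centre to centre, on thin sprung stems; they differ only in shape. It may stand at any yaw.
- pad_round_top (a point): Centre of the top face of the round pad: a flat round disc, 40 mm across, 6 mm thick, bare steel, at +75 mm along the tester's own y (one end of the row). Its top stands 62 mm above the bench (18 mm above the box's face) at rest. The pad to touch.
- pad_round (a joint): How far the round pad is pressed straight down, m: 0 at rest, 0.010 at its stop. A spring returns it; it starts to sink at about 1 N and needs about 4.5 N to reach the stop.
- pad_square_top (a point): Centre of the top face of the square pad: a square plate, 36 x 36 mm, 6 mm thick, bare steel, in the middle of the row. Its top stands 62 mm above the bench (18 mm above the box's face) at rest. Not to be pressed.
- pad_square (a joint): How far the square pad is pressed straight down, m: 0 at rest, 0.010 at its stop. A spring returns it; it starts to sink at about 1 N and needs about 4.5 N to reach the stop.
- pad_bar_top (a point): Centre of the top face of the bar pad: a narrow oblong bar, 60 x 16 mm, 6 mm thick, bare steel, at -75 mm along the tester's own y (the other end of the row), its length along the tester's x. Its top stands 62 mm above the bench (18 mm above the box's face) at rest. Not to be pressed.
- pad_bar (a joint): How far the bar pad is pressed straight down, m: 0 at rest, 0.010 at its stop. A spring returns it; it starts to sink at about 1 N and needs about 4.5 N to reach the stop.
- solder_spool: Loose spool of solder, 44 mm across, 28 mm high, with a loose end of wire (84 mm in all along its y). Origin: underside, under the middle of that 84 mm. Stands beside the tester; to be left alone.
- masking_tape: Loose roll of masking tape lying flat, 58 mm across, 25 mm high. Origin: centre of its underside. Stands beside the tester; to be left alone.
- fuse_carton: Loose flat carton, 48 x 72 mm, 22 mm high. Origin: centre of its underside, y along its length. Stands beside the tester; to be left alone.
- flux_bottle: Loose dark dropper bottle standing upright, 25 mm across, 79 mm high. Origin: centre of its underside. Stands beside the tester; to be left alone.

How it is judged:
By the outcome, as a careful person would: the job done as asked, in the order asked, and still so for the second after the job is handed in, with the robot touching nothing.
It also fails if it takes over 32 s, if anything falls off the work surface, if the arm or the gripper's body presses on something with over 40 N, if the wrist force passes 120 N, or if a joint passes its speed limit or range.

## Robot

A 7-joint arm with a two-finger parallel gripper is mounted at the origin on a cart in front of the work surface, level with it; the furniture and walls round the work are solid. World frame = base frame: x ahead of the robot, y to its left, z up, the work surface at z = 0. Lengths are in mm, angles in rad, forces in N, time in s.
With the tool pointing down it reaches from about 400 to 875 mm from the base axis. Payload 6.5 kg.
Tool frame: the origin (TCP) lies midway between the tips of the shut fingers; the grasp point (between the pads) lies 19 mm behind it; z points along the fingers, x is the direction in which the jaws open and shut, and the axes are right-handed (so a half turn about z gives the same grasp; the last joint's range is limited). The gripper opens to 88 mm and grips with 3 to 60 N. Pads are 18 mm wide; open, the fingers measure 123 mm over their backs; the gripper's body (75 mm by 187 mm) begins 45 mm behind the grasp point.
Start: joints at [1.137, 0.536, -0.004, 1.538, 0.003, 1.067, -0.071], TCP at [233.712, -606.522, 238.716] pointing down, gripper open.
Joint ranges: [-2.7, 2.7], [-0.37, 2.16], [-1.27, 1.26], [0.24, 2.4], [-1.31, 4.45], [0.19, 1.91], [-2.76, 2.76]. Speed limits (rad/s): [2.39, 2.39, 3.14, 3.14, 3.14, 3.14, 3.14].

## Interface

Orientations are given as a rotation vector (axis times angle).
In Python, from workcell import * gives the robot as it stands.
- The arm moves only by the shell command python3 -m pendant 'ROWS' [FORCE]. ROWS is JSON, a list of rows, each a list of 5 numbers: the shift along the world's x, y, z in m, then the turn about the world's z in degrees, then the opening in per cent of the stroke, from 0 (shut) to 100 (fully open). A call has 1 to 20 rows; each row shifts and turns the pose as measured when the row begins; what a row does not reach is not made up. A row lasts 1/12 s, in which the tool goes at most 41.7 mm and 7.16 degrees, less where a joint would pass 70% of its speed; a pose out of reach is approached as far as the arm can. A call with a gripper value outside its range is refused whole. The fingers move at their own pace and stop on an object; FORCE is the grip in N (left out, the last holds). Time passes only in rows, so rows that do not move let the fingers close. It gives the time, the measured TCP pose, the force and the opening at its end, in the units of the state.
- read_state(): the state, without advancing time (a new reading comes with each control period).
- capture(name): name is "scene" or "top"; returns the picture (384x512x3 uint8, red, green, blue); there is no depth.
- get_calibration(name): a dict with "fx", "fy", "cx", "cy" (pixels), "dist_coeffs" ([k1, k2, p1, p2, k3] as OpenCV has them; the pictures are not rectified), "extrinsics" (4x4, takes a point from camera to world coordinates). Camera axes: x right, y down, z forward; pixel columns grow to the right and rows downward; lengths in mm; the calibration is good to about 2 mm. A picture is of the moment at which its call begins. get_calibration takes no time and is no camera call.
- job_done(): hands the job in, once; it reports no verdict.
The state is a dict: "time_s": time; "qpos": joint angles; "joint_vel": joint speeds; "effort": joint torques, N m; "tcp_pos": TCP position; "ee_rot": TCP orientation; "contact_force": force on the tool from outside, world axes, zero at the start; "ft_torque": the same for the moment, N m; "grip_width": finger opening in mm.
Only numpy, scipy, OpenCV 4.12 (cv2) and the standard library are available. Lean on these libraries where they do the work, as an engineer would, in place of code of your own. Each camera call takes 0.05 s, during which the arm holds its last target.

## Working session

There is one attempt and no reset: what is moved stays moved. The work goes in short steps, Python scripts to look and compute and a shell command to move; the robot and the scene stay as the last step left them, time stands still between calls to the robot, and variables do not carry over. Pictures are saved under pics/ and viewed, and the job is handed in when it is done.

```bash
mkdir -p pics; python3 - <<'E'
from workcell import *
import cv2
s=read_state();print(s)
for n in("scene","top"):
    im=capture(n);cv2.imwrite(f"pics/{n}0.png",im[:,:,::-1]);print(get_calibration(n))
E
```

```text
{'time_s': 0.0, 'qpos': array([ 1.13679781,  0.53716062, -0.00440215,  1.5388422 ,  0.00262219,
        1.06727548, -0.07123849]), 'joint_vel': array([ 0.00148633, -0.00071318,  0.00038844,  0.00059939,  0.00121286,
       -0.00017715, -0.00120602]), 'effort': array([ 3.37784777e-04, -5.70988154e+01,  9.91315059e-01, -2.51601309e+01,
       -5.61922544e-02,  1.80574169e-02,  2.08541519e-04]), 'tcp_pos': array([ 233.46024809, -605.99068892,  237.8550702 ]), 'ee_rot': array([-2.58954653e+00,  1.77728385e+00,  2.30934199e-03]), 'contact_force': array([ 0.81306667,  0.04825778, -0.51366983]), 'ft_torque': array([ 0.04506338, -0.00135535,  0.04262645]), 'grip_width': 88.00707473513798}
{'fx': 492.7747813568436, 'fy': 492.7747813568436, 'cx': 252.19860857256447, 'cy': 198.0318038027381, 'dist_coeffs': array([-0.07514211,  0.        ,  0.        ,  0.        ,  0.        ]), 'extrinsics': array([[ 8.03411395e-01, -2.59997206e-01,  5.35659950e-01,
         8.30996091e+01],
       [-5.95422665e-01, -3.48689565e-01,  7.23800689e-01,
        -4.76429395e+02],
       [-1.40712188e-03, -9.00453797e-01, -4.34949400e-01,
         4.56013017e+02],
       [ 0.00000000e+00,  0.00000000e+00,  0.00000000e+00,
         1.00000000e+00]])}
{'fx': 367.97707909723607, 'fy': 367.97707909723607, 'cx': 248.8970717482925, 'cy': 185.5322487484975, 'dist_coeffs': array([-0.11174664,  0.        ,  0.        ,  0.        ,  0.        ]), 'extrinsics': array([[-8.10469188e-02, -9.74753624e-01,  2.08054726e-01,
         3.96795069e+02],
       [-9.96701528e-01,  7.83856706e-02, -2.10178897e-02,
         1.69694467e+02],
       [ 4.17875491e-03, -2.09071898e-01, -9.77891343e-01,
         8.86625256e+02],
       [ 0.00000000e+00,  0.00000000e+00,  0.00000000e+00,
         1.00000000e+00]])}
```

View pics/scene0.png

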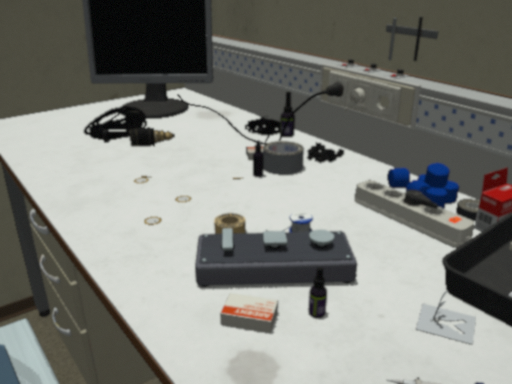

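View pics/top0.png

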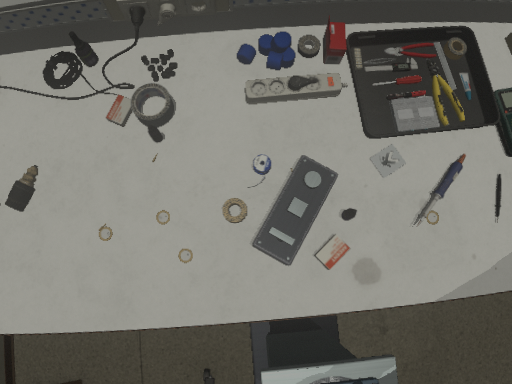

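The scene view shows the round pad at about (321,238), the square at (275,240) and the bar at (227,240). In the top view they are at about (313,180), (298,208) and (282,236). The bottle is at (349,213), the spool at (262,163), the tape roll at (235,210) and the carton at (332,251). Next I'll refine these on enlargements and compute positions.

```bash
cat > h.py <<'E'
from workcell import *
import cv2, numpy as np
def pix2w(n,uv,z):
    c=get_calibration(n);K=np.array([[c['fx'],0,c['cx']],[0,c['fy'],c['cy']],[0,0,1]])
    p=cv2.undistortPoints(np.array([[uv]],float),K,c['dist_coeffs'])[0,0]
    T=c['extrinsics'];d=T[:3,:3]@[p[0],p[1],1];o=T[:3,3]
    return o+d*(z-o[2])/d[2]
def w2pix(n,P):
    c=get_calibration(n);K=np.array([[c['fx'],0,c['cx']],[0,c['fy'],c['cy']],[0,0,1]])
    T=np.linalg.inv(c['extrinsics']);r,_=cv2.Rodrigues(T[:3,:3])
    return cv2.projectPoints(np.array(P,float).reshape(-1,1,3),r,T[:3,3],K,c['dist_coeffs'])[0][:,0]
E
python3 - <<'E'
from h import *
for n,l in(("top",[(313,180),(298,208),(282,236)]),("scene",[(321,238),(275,240),(227,240)])):
    for uv in l: print(n,uv,pix2w(n,uv,62).round(1))
print('bottle',pix2w("top",(349,213),79).round(0),'spool',pix2w("top",(262,163),28).round(0))
a=cv2.imread('pics/top0.png')[140:280,215:375];cv2.imwrite('pics/tc.png',cv2.resize(a,None,fx=5,fy=4.2,interpolation=cv2.INTER_CUBIC)[:600,:800])
a=cv2.imread('pics/scene0.png')[200:340,190:370];cv2.imwrite('pics/sc.png',cv2.resize(a,None,fx=4,fy=4,interpolation=cv2.INTER_CUBIC))
E
```

```text
top (313, 180) [573.4   3.4  62. ]
top (298, 208) [511.4  45.1  62. ]
top (282, 236) [451.4  87.6  62. ]
scene (321, 238) [569.   -1.9  62. ]
scene (275, 240) [507.1  36.7  62. ]
scene (227, 240) [446.9  81.6  62. ]
bottle [488. -65.  79.] spool [632. 115.  28.]
```

View pics/tc.png

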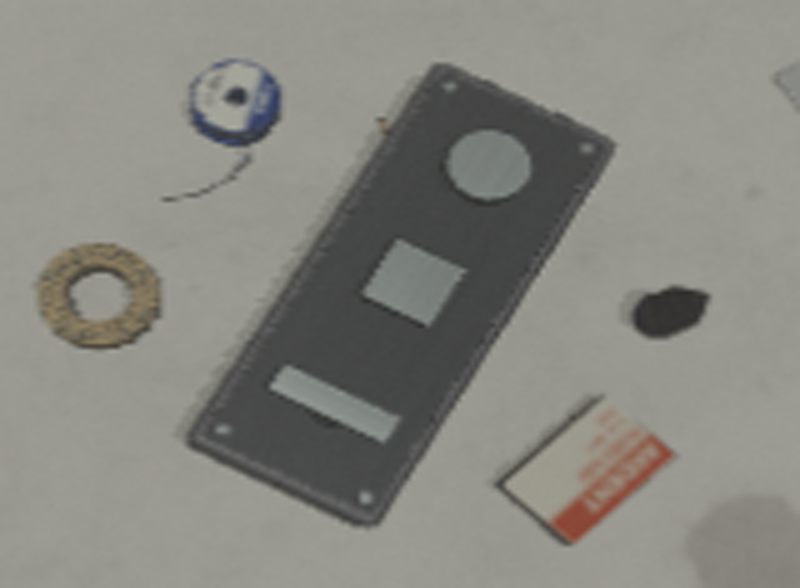

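View pics/sc.png

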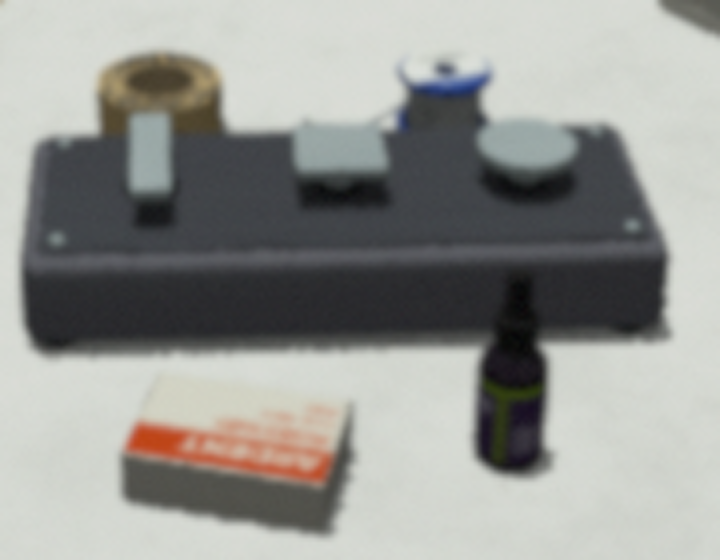

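```bash
python3 -m pendant '[[0.005,0.009,0,0,0],[0.010,0.018,0,0,0],[0.015,0.027,0,0,0],[0.018,0.033,0,0,0],[0.018,0.033,0,0,0],[0.018,0.033,0,0,0],[0.018,0.033,0,0,0],[0.018,0.033,0,0,0],[0.018,0.033,0,0,0],[0.018,0.033,0,0,0],[0.018,0.033,0,0,0],[0.018,0.033,0,0,0],[0.018,0.033,0,0,0],[0.018,0.033,0,0,0],[0.018,0.033,0,0,0],[0.018,0.033,0,0,0],[0.010,0.018,0,0,0],[0.005,0.009,0,0,0],[0,0,0,0,0]]' 20
```

```text
time_s: 1.68
tcp_pos: [512.3, -52.7, 234.4]
ee_rot: [-2.593, 1.769, 0.015]
contact_force: [-0.7, 0.3, 0.1]
grip_width: 0.5
```

```bash
python3 -m pendant '[[0.010,0.009,-0.008,0,0],[0.015,0.014,-0.018,0,0],[0.015,0.014,-0.025,0,0],[0.012,0.011,-0.025,0,0],[0.006,0.006,-0.020,0,0],[0.003,0.002,-0.015,0,0],[0,0,-0.006,0,0],[0,0,0,0,0],[0,0,0,0,0]]'
python3 - <<'E'
from h import *
s=read_state();print(s['tcp_pos'],s['contact_force'],s['ee_rot'])
for n in("scene","top"):
    im=capture(n);cv2.imwrite(f"pics/{n}1.png",im[:,:,::-1]);print(w2pix(n,s['tcp_pos']))
a=cv2.imread('pics/scene1.png')[160:300,190:370];a=cv2.resize(a,None,fx=4,fy=4);cv2.imwrite('pics/sc1.png',a)
E
```

```text
time_s: 2.43
tcp_pos: [570.1, 0.9, 112.7]
ee_rot: [2.589, -1.774, -0.013]
contact_force: [0.7, -0.8, 1.3]
grip_width: 0.8
[570.07660338   0.8640793  112.73629752] [ 0.70160872 -0.79714994  1.28376735] [ 2.58923086 -1.77361749 -0.01275664]
[[322.21707215 208.49207515]]
[[318.38111599 176.17130514]]
```

View pics/sc1.png

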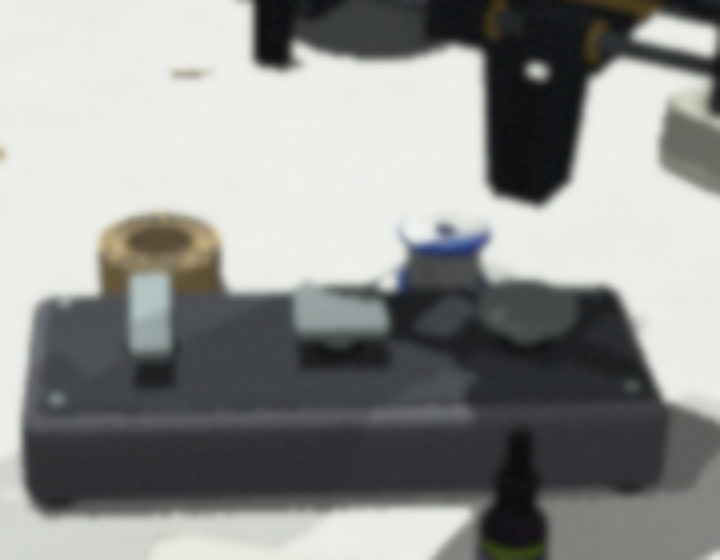

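View pics/top1.png

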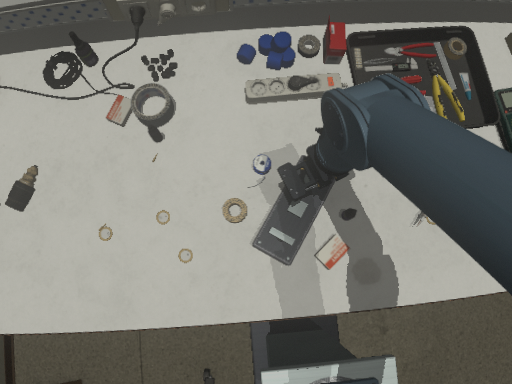

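The closed fingers sit right above the round pad: the tip is at about (324,210) in the scene image, the pad at (322,236). The other pads are clear. I'm descending to just above it.

```bash
python3 -m pendant '[[0.001,0.001,-0.008,0,0],[0,0,-0.012,0,0],[0,0,-0.010,0,0],[0,0,-0.006,0,0],[0,0,-0.003,0,0],[0,0,-0.001,0,0],[0,0,0,0,0]]'
python3 - <<'E'
from h import *
for i in range(3):
  im=capture("scene");s=read_state();print(s['tcp_pos'],s['contact_force'])
cv2.imwrite("pics/scene2.png",im[:,:,::-1])
a=cv2.imread('pics/scene2.png')[190:290,270:370];a=cv2.resize(a,None,fx=6,fy=6);cv2.imwrite('pics/sc2.png',a)
E
```

```text
time_s: 3.12
tcp_pos: [572.7, 0.2, 71.9]
ee_rot: [2.589, -1.778, -0.005]
contact_force: [-0.4, 0.5, -0.4]
grip_width: 0.5
[5.72704981e+02 2.29883830e-01 7.20414763e+01] [-0.21294565  0.09938644  0.26562473]
[5.72978819e+02 2.72098227e-01 7.23899417e+01] [-0.01580035 -0.2521653  -0.15762117]
[5.73212909e+02 2.36643190e-01 7.26392559e+01] [-0.23954439 -0.49347818 -0.04461367]
```

View pics/sc2.png

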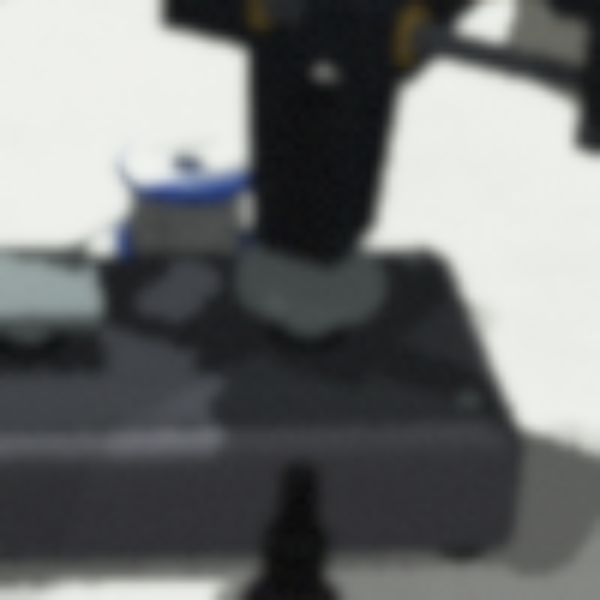

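```bash
python3 -m pendant '[[0,0.001,-0.003,0,0],[0,0,-0.003,0,0],[0,0,-0.003,0,0],[0,0,-0.002,0,0],[0,0,0,0,0]]'
python3 - <<'E'
from h import *
for i in range(3):
  im=capture("scene");s=read_state();print(s['tcp_pos'],s['contact_force'])
cv2.imwrite("pics/scene3.png",im[:,:,::-1])
a=cv2.imread('pics/scene3.png')[190:290,270:370];a=cv2.resize(a,None,fx=6,fy=6);cv2.imwrite('pics/sc3.png',a)
E
```

```text
time_s: 3.68
tcp_pos: [574.4, 1.5, 61.8]
ee_rot: [-2.588, 1.778, -0.0]
contact_force: [0.2, -0.4, 1.4]
grip_width: 0.0
[574.37179647   1.52130268  61.96139802] [-0.25683716  0.38613722  1.42037792]
[574.35306361   1.49187126  62.08228247] [-0.81804913  0.10774112  1.37089254]
[574.3542625    1.54315127  62.16811098] [-0.46496545  0.4138795   1.74980567]
```

View pics/sc3.png

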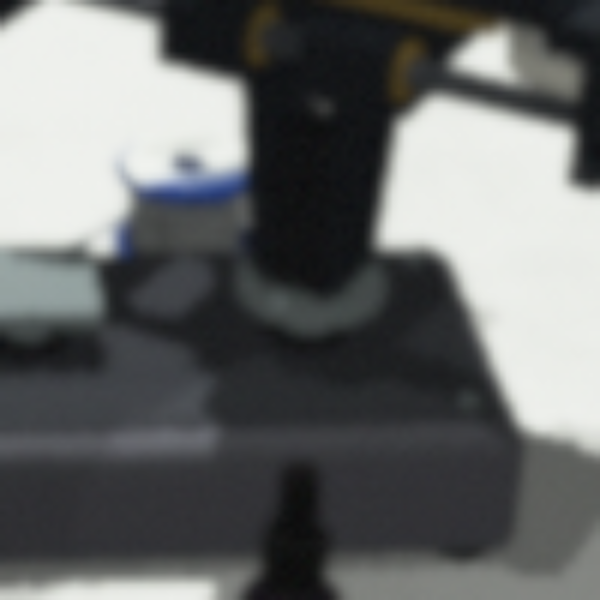

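Contact is centred on the pad at about 1.5 N. I'll press about 4 mm more.

```bash
python3 -m pendant '[[0,0,-0.002,0,0],[0,0,-0.002,0,0],[0,0,0,0,0]]'
python3 - <<'E'
from h import *
F=[]
for i in range(6):
  im=capture("scene");s=read_state();F.append(np.r_[s['tcp_pos'],s['contact_force']])
print(np.mean(F,0).round(2),F[-1])
cv2.imwrite("pics/scene4.png",im[:,:,::-1])
a=np.hstack([cv2.resize(cv2.imread(f'pics/scene{k}.png')[215:275,300:345],None,fx=8,fy=8) for k in(2,4)]);cv2.imwrite('pics/sc4.png',a)
E
```

```text
time_s: 4.08
tcp_pos: [574.5, 1.5, 58.4]
ee_rot: [-2.588, 1.778, -0.001]
contact_force: [0.1, -0.2, 2.2]
grip_width: 0.4
[ 5.7451e+02  1.5200e+00  5.8570e+01 -5.0000e-01 -4.3000e-01  2.5700e+00] [ 5.74523346e+02  1.50629072e+00  5.86050371e+01 -6.00107861e-01
  2.16905238e-01  2.34396869e+00]
```

View pics/sc4.png

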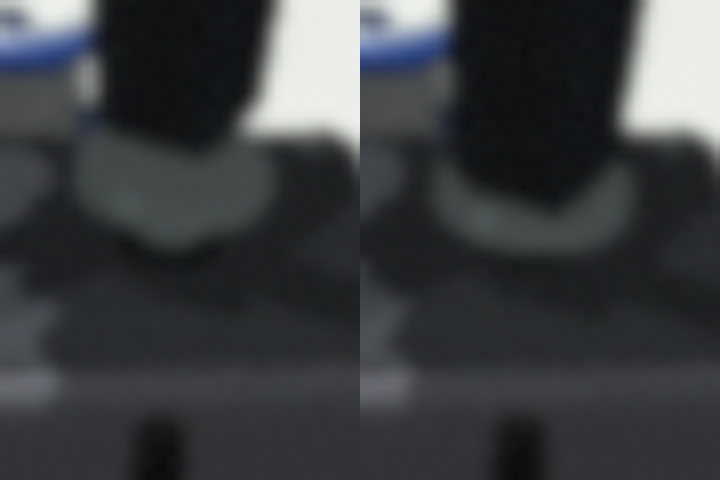

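```bash
python3 -m pendant '[[0,0,0,0,0],[0,0,0,0,0],[0,0,0,0,0],[0,0,0,0,0],[0,0,0,0,0],[0,0,0,0,0]]'
```

```text
time_s: 4.88
tcp_pos: [574.5, 1.6, 58.7]
ee_rot: [-2.588, 1.778, -0.001]
contact_force: [-1.2, -0.4, 2.1]
grip_width: 0.5
```

```bash
python3 -m pendant '[[0,0,0,0,0],[0,0,0,0,0],[0,0,0,0,0],[0,0,0,0,0],[0,0,0,0,0],[0,0,0,0,0]]'
python3 - <<'E'
from h import *
F=[]
for i in range(6):
  im=capture("scene");s=read_state();F.append(np.r_[s['tcp_pos'],s['contact_force']])
print(np.mean(F,0).round(2),s['time_s'])
cv2.imwrite("pics/scene5.png",im[:,:,::-1])
a=np.hstack([cv2.resize(cv2.imread(f'pics/scene{k}.png')[215:275,300:345],None,fx=8,fy=8) for k in(2,5)]);cv2.imwrite('pics/sc5.png',a)
E
```

```text
time_s: 5.38
tcp_pos: [574.5, 1.5, 58.7]
ee_rot: [-2.588, 1.778, -0.001]
contact_force: [-0.7, 0.0, 2.3]
grip_width: 0.1
[ 5.7451e+02  1.5100e+00  5.8720e+01 -3.2000e-01  4.0000e-02  2.0600e+00] 5.6833
```

View pics/sc5.png

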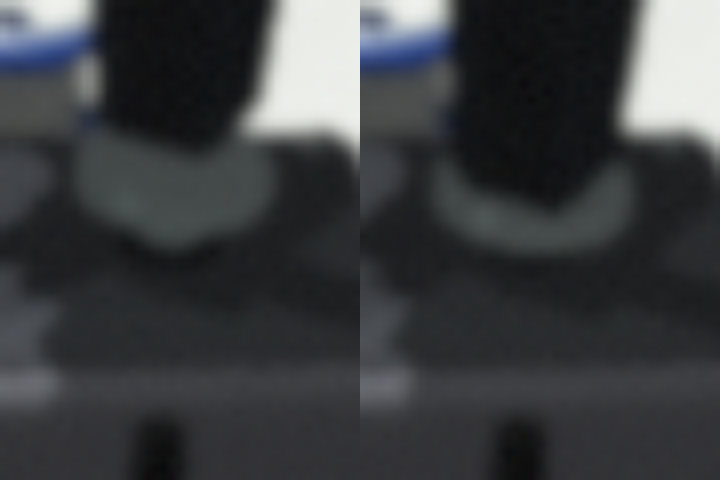

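The pad is held dipped, steady, at about 2.1–2.5 N. I'll hold a moment more, then lift straight up.

```bash
python3 -m pendant '[[0,0,0,0,0],[0,0,0,0,0],[0,0,0,0,0],[0,0,0.004,0,0],[0,0,0.010,0,0],[0,0,0.020,0,0],[0,0,0.025,0,0],[0,0,0.025,0,0],[0,0,0.025,0,0],[0,0,0.025,0,0],[0,0,0.025,0,0],[0,0,0.025,0,0],[0,0,0.025,0,0],[0,0,0.025,0,0],[0,0,0.015,0,0],[0,0,0.008,0,0],[0,0,0,0,0],[0,0,0,0,0]]'
python3 - <<'E'
from h import *
s=read_state();print(s['tcp_pos'],s['contact_force'])
im=capture("scene");cv2.imwrite("pics/scene6.png",im[:,:,::-1])
im=capture("top");cv2.imwrite("pics/top6.png",im[:,:,::-1])
a=np.vstack([cv2.resize(cv2.imread(f'pics/scene{k}.png')[210:330,190:370],(450,300)) for k in(0,6)]);cv2.imwrite('pics/sc6.png',a)
E
```

```text
time_s: 7.18
tcp_pos: [569.8, 1.8, 336.2]
ee_rot: [-2.587, 1.774, -0.004]
contact_force: [-0.1, -0.2, -0.2]
grip_width: 0.1
[569.81760779   1.84501333 336.17640662] [-0.08107701 -0.22170322 -0.15700962]
```

View pics/sc6.png

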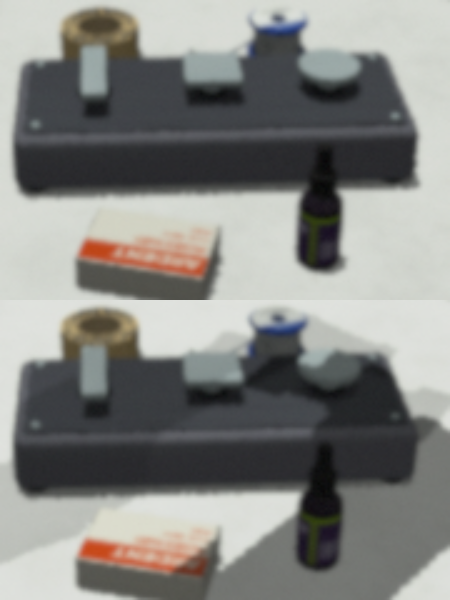

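View pics/top6.png

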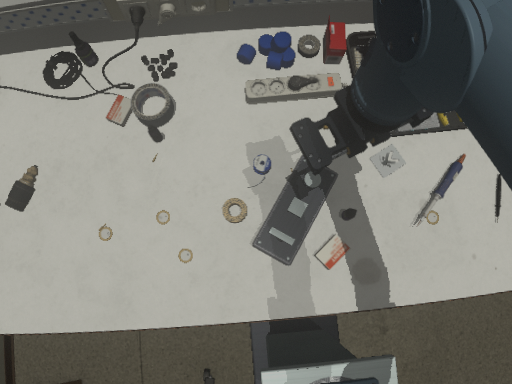

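Everything is where it was in the first pictures, the pad is back up, and the fingers are about 27 cm above it.

```bash
python3 -c "
from workcell import *
print(job_done())"
```

```text
the job is handed in; nothing more can be done
None
```

I touched the round pad with the shut fingertips, stayed on it for about two seconds, then lifted straight up and handed the job in at about 7.2 s.

- **Touch:** The tool pressed at about 2–2.6 N and 58.6 mm height. By position and force that is a dip of about 3–4.5 mm out of 10, and the pad was visibly lower in the picture.
- **Hold:** The deeper dip lasted from about 4.0 s to 5.9 s. First light contact was at about 3.6 s.
- **Draw back:** The fingers ended about 27 cm above the pad, and the force reading was back to about zero.
- **Final pictures:** The round pad is back up. The square and bar pads, the test box, spool, tape roll, carton and bottle look unmoved by eye.
- **Disagreement:** The two cameras differed by about 4–9 mm on pad positions (6–7 mm for the round pad). I checked the fingertip against the pad in close-ups before pressing. No check failed.

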